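# Close the print press by one turn

### The arm

A 7-joint arm with a two-finger parallel gripper is mounted at the origin on the work surface. World frame = base frame: x ahead of the robot, y to its left, z up, the work surface at z = 0. Lengths are in m, angles in rad, forces in N, time in s.
With the tool pointing down it reaches from about 0.4 to 0.85 m from the base axis. Payload 4.5 kg.
Tool frame: the origin (TCP) lies on the centre line of the jaws, within the pads' length; the fingertips stand 8 mm ahead of it and the grasp point (between the pads) lies 11 mm behind it; z points along the fingers, x is the direction in which the jaws open and shut, and the axes are right-handed (so a half turn about z gives the same grasp; the last joint's range is limited). The gripper opens to 88 mm and grips with 3 to 60 N. Pads are 18 mm wide; open, the fingers measure 123 mm over their backs; the gripper's body (75 mm by 187 mm) begins 45 mm behind the grasp point.
Start: joints at [-1.314, 0.689, -0.195, 1.565, 0.157, 0.902, -0.215], TCP at [0.138, 0.61, 0.247] pointing down, gripper open.
Joint ranges: [-3.01, 3.01], [-0.46, 2.08], [-1.47, 1.51], [0.13, 2.56], [-1, 4.14], [0.04, 2.09], [-2.66, 2.66]. Speed limits (rad/s): [2.57, 2.57, 3.14, 3.14, 3.14, 3.14, 3.14].

### API

Orientations are given as a unit quaternion [x, y, z, w].
In Python, from plant import get_state, snapshot, finish_job, boxes_of, pinpoint gives the robot as it stands.
- The arm moves only by the shell command python3 -m creep 'ROWS' [FORCE]. ROWS is JSON, a list of rows, each an object with "hand": the finger opening in m, from 0 to 0.0881; "slide": the shift along the tool's x, y, z in m, a list of three; "turn": the turn about the tool's z in degrees. A call has 1 to 5 rows; each row shifts and turns the commanded pose from where the row before left it, along the tool's axes as they then stand; what a row does not reach is not made up. A row lasts 1/8 s, in which the tool goes at most 62.5 mm and 10.7 degrees, less where a joint would pass 70% of its speed; a pose out of reach is approached as far as the arm can. A call is refused whole if a number of a shift passes 0.0625 or a number of a turn 10.7, either way. A call with a gripper value outside its range is refused whole. The fingers move at their own pace and stop on an object; FORCE is the grip in N (left out, the last holds). Time passes only in rows, so rows that do not move let the fingers close. It gives the time, the measured TCP pose, the force and the opening at its end, in the units of the state.
- get_state(): the state, without advancing time (a new reading comes with each control period).
- snapshot(name): name is "scene" or "top"; returns a dict with "frame" (384x512x3 uint8, red, green, blue), "depth" (384x512 float32, m along the optical axis (not along the pixel's ray), 0 where there is no reading), "mtx" (3x3 intrinsics, pixels), "camera_from_world" (4x4, takes a point from world to camera coordinates). Camera axes: x right, y down, z forward; pixel columns grow to the right and rows downward; lengths in m; the calibration is good to about 2 mm. A picture is of the moment at which its call begins.
- finish_job(): hands the job in, once; it reports no verdict.
Trained networks look in a picture, given as the dict that the camera call returned (one of the last four; its "shot" number tells which), for a name from the list of things; names that differ only in an ending like _2 or _b are one class to them, and where a whole thing is asked for, a point or a joint stands for the part that bears it (a point fixed in the world has none). Each returns a list of dicts, best first, with "conf" (0 to 1); they miss things now and then, are a little off and sometimes report something else, mostly with a low value. They report only what shows in the picture. A call takes as long as a camera call.
- boxes_of(target, picture): "uv" ([column, row] in pixels, amid what is visible of it).
- pinpoint(target, picture): "uv" ([column, row] in pixels: a listed point, or the origin of a listed thing).
The state is a dict: "clock": time; "q": joint angles; "qd": joint speeds; "joint_torque": joint torques, N m; "tool_pos": TCP position; "eef_rot": TCP orientation; "contact_force": force on the tool from outside, world axes, zero at the start; "moment": the same for the moment, N m; "opening": opening from 0.0 (shut) to 1.0 (fully open).
Only numpy, scipy, OpenCV 4.12 (cv2) and the standard library are available. Lean on these libraries where they do the work, as an engineer would, in place of code of your own. Each camera call takes 0.05 s, during which the arm holds its last target.

### The job

Get the print press ready: with the fingertips, push the print board by its upright lip along its slot, under the press, until it is fully home against the stops. Then push the hand wheel round by its upright handle through exactly one full turn clockwise (seen from above), so that the handle ends where it began, and move the hand clear. Only push: do not squeeze the handle between the fingers, do not lift the board, and leave everything else on the table where it is.

Things in the scene. Friction and masses are not known exactly. Their poses are not given: they have to be found in the camera images.
- press: grey screw press, fixed. Origin: underside centre, below the screw. Slot along its own y, board goes in towards +y. Base 130 mm wide in x, y -260 to +120 mm; slot floor 25 mm, side rails 37 mm above the table. Columns at x = -88 and +88 mm carry a crosshead 210 x 50 mm, 115 to 145 mm high, a platen under it. Nothing but the board's lip stands above the rails for y below -85 mm
- wheel_axis (a point): point on the wheel's vertical axis at the height of the rim's centre, 175 mm above the table. The wheel lies level above the crosshead: rim 154 mm outer diameter, bar 14 mm thick, three spokes, hub up to 22 mm above this point. Axes as the press's
- wheel (a joint): turn of the hand wheel in rad, growing clockwise seen from above; a full turn is 6.283. It starts between -1.5 and 1.5; end stops at -2.6 and 8.5. At 0 the handle stands on the press's own -x side of the axis. About 4 N on the handle turns it; it does not coast or spring back. One turn lowers the platen 6 mm
- handle: upright round wooden handle standing on the wheel's rim at the end of one spoke, 70 mm from the axis, 22 mm diameter. Origin: on its centre line at the height of the rim's centre (175 mm above the table). The wood runs from 187 to 245 mm above the table and spins freely on its pin, so its yaw means nothing
- board: loose print board, about 0.55 kg, 108 x 260 x 12 mm, 3 mm total side play in the slot; upright lip across its -y end, 100 mm wide, 12 mm thick, top 81 mm above the table. Axes as the press's. Origin on the underside, 160 mm from the lip's outer face; fully home (far end on the stops) it is 2 mm past the press's origin in y. Starts pulled out 60 to 100 mm; slides with 2 to 6 N
- lip (a point): centre of the lip's outer (-y) face, 40 mm above the board's underside; push here towards the press's +y
- ink_bottle: black ink bottle with a cap, 58 mm across, 140 mm tall, standing beyond the press. Loose; to be left alone. Origin: centre of its underside
- dish: white bowl, 90 mm across, 35 mm tall. Loose; to be left alone. Origin: centre of its underside
- weight_bar: painted paperweight bar 30 x 160 x 15 mm lying between robot and press. Loose; to be left alone. Origin: centre of its underside
- seal: square stone seal 26 x 26 x 60 mm, standing upright. Loose; to be left alone. Origin: centre of its underside
- brush: flat brush 200 mm long, lying. Loose; to be left alone. Origin: centre of its underside
- roller: ink roller with a wooden handle, lying: roller 36 mm across, about 112 x 160 mm in all. Loose; to be left alone. Origin: centre of its underside
- jar: glass jar with a lid, 60 mm across, 80 mm tall. Loose; to be left alone. Origin: centre of its underside

How it is judged:
On the way, in this order (a step that is already met when the one before it is completed fails the run):
1. the board is fully home, the wheel not yet turned (y of board in the frame of press between -0.003 and 0.006 m and z of board in the frame of press below 0.031 m and value of joint wheel below 1.8 rad), for 0.2 s.
2. then the wheel is under way clockwise, the fingers pushing its handle (value of joint wheel between 2.2 and 4.2 rad and contact force between the fingers and handle above 0.3 N).
At the end, for the whole second after the job is handed in: The board lies in its slot within 5 mm of fully home and at rest; the wheel has made one net turn clockwise and is at rest, its handle within 15 mm (about 12 degrees) of where it began (y of board in the frame of press between -0.003 and 0.006 m and z of board in the frame of press below 0.031 m and value of joint wheel between 4.5 and 8.05 rad and distance of handle from where it was at the start of the episode below 0.015 m and velocity of joint wheel between -0.05 and 0.05 rad/s and linear speed of board below 0.01 m/s); the robot touches nothing.
It fails at once if the board is lifted or tipped (more than 12 mm or 0.12 rad) (z of board in the frame of press above 0.037 m or angle between board's own z axis and vertical above 0.12 rad).
It fails at once if the handle is squeezed or forced (more than 35 N) (contact force between the fingers and handle above 35 N).
It fails at once if another thing on the table is moved more than 25 mm (distance of any of ink_bottle, dish, weight_bar, seal, brush, roller, jar from where it was at the start of the episode above 0.025 m).
It also fails if it takes over 67 s, if anything falls off the work surface, if the arm or the gripper's body presses on something with over 40 N, if the wrist force passes 120 N, or if a joint passes its speed limit or range.

## Working session

There is one attempt and no reset: what is moved stays moved. The work goes in short steps, Python scripts to look and compute and a shell command to move; the robot and the scene stay as the last step left them, time stands still between calls to the robot, and variables do not carry over. Pictures are saved under pics/ and viewed, and the job is handed in when it is done.

```bash
ls; mkdir -p pics
python3 - <<'E'
from plant import *
import cv2,numpy as np
s=get_state();print(s)
for n in ("scene","top"):
    p=snapshot(n)
    cv2.imwrite(f"pics/{n}0.png",p["frame"][:,:,::-1])
    print(n,p["mtx"],p["camera_from_world"])
    for t in ("press","wheel_axis","handle","board","lip","ink_bottle","dish","weight_bar","seal","brush","roller","jar"):
        r=pinpoint(t,p)[:2]
        print(t,[(np.round(x["uv"],1),round(x["conf"],2),p["depth"][int(np.clip(x["uv"][1],0,383)),int(np.clip(x["uv"][0],0,511))]) for x in r])
E
```

```text
pics
{'clock': 0.0, 'q': array([-1.31417435,  0.69000033, -0.19450059,  1.56633108,  0.15727208,
        0.90247706, -0.2151121 ]), 'qd': array([-0.00011993, -0.00196682, -0.00023606,  0.00091927,  0.00035231,
       -0.00042058, -0.00039294]), 'joint_torque': array([ 2.88865158e-04, -5.27578461e+01, -1.26686029e+00, -1.53434408e+01,
       -5.26822940e-02,  6.69602567e-03,  1.78013343e-04]), 'tool_pos': array([0.13802591, 0.6089438 , 0.24590291]), 'eef_rot': array([ 7.81325697e-01,  6.24122840e-01, -6.77207347e-04,  6.14138446e-04]), 'contact_force': array([-0.33613432, -0.39987356, -0.62882946]), 'moment': array([-0.03681822, -0.01201538,  0.01698129]), 'opening': 0.9984021388860207}
scene [[433.31200967   0.         252.06919139]
 [  0.         433.31200967 188.24880282]
 [  0.           0.           1.        ]] [[ 0.74610325  0.66542915 -0.02310801 -0.439022  ]
 [ 0.32313994 -0.39222415 -0.86124375 -0.04564246]
 [-0.58216022  0.63510964 -0.50766645  1.5127749 ]
 [ 0.          0.          0.          1.        ]]
press [(array([257.5, 225.1]), 0.9, np.float32(1.1358739))]
wheel_a
[... 1596 characters left out ...]
array([352.3, 239.2]), 0.49, np.float32(1.5758932))]
ink_bottle [(array([212.7, 132.2]), 0.91, np.float32(1.583706))]
dish [(array([297.4, 133.3]), 0.94, np.float32(1.6803876)), (array([135.5, 169.5]), 0.53, np.float32(1.5881438))]
weight_bar [(array([222.3, 254.7]), 0.67, np.float32(1.5967234))]
seal [(array([352.3, 238.6]), 0.41, np.float32(1.5805734))]
brush [(array([358.9, 162.2]), 0.74, np.float32(1.6762565)), (array([241.5, 186.2]), 0.73, np.float32(1.4534842))]
roller [(array([215.9, 133.7]), 0.62, np.float32(1.594062)), (array([152.1, 222.7]), 0.61, np.float32(1.6046602))]
jar [(array([298.7, 129.3]), 0.56, np.float32(1.6918544)), (array([137.9, 171.1]), 0.53, np.float32(1.5888509))]
```

View pics/scene0.png

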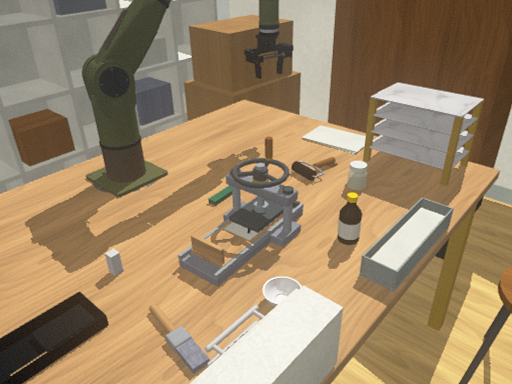

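View pics/top0.png

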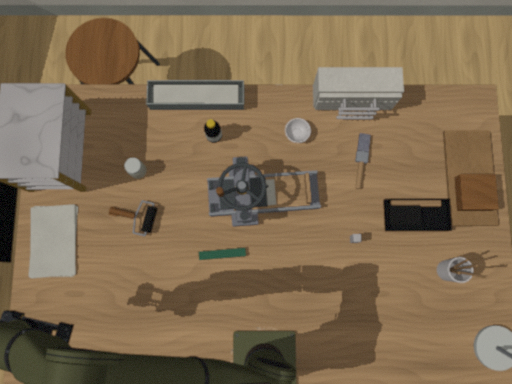

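The press is mid-table with the wheel at about (241,187) in the top view. The lip is at its right end (318,187), and the handle shows near (220,191). Next I'll measure poses.

```bash
cat > h.py <<'E'
from plant import *
import cv2,numpy as np
def ray(p,uv):
    K=p["mtx"];T=p["camera_from_world"];R=T[:3,:3];t=T[:3,3]
    d=R.T@np.linalg.solve(K,[uv[0],uv[1],1.]);c=-R.T@t
    return c,d
def atz(p,uv,z):
    c,d=ray(p,uv);return c+d*(z-c[2])/d[2]
def cloud(p):
    K=p["mtx"];T=p["camera_from_world"];D=p["depth"]
    v,u=np.mgrid[:D.shape[0],:D.shape[1]]
    P=np.stack([(u-K[0,2])/K[0,0]*D,(v-K[1,2])/K[1,1]*D,D],-1)
    W=(P-T[:3,3])@T[:3,:3]
    W[D==0]=np.nan
    return W
def proj(p,X):
    T=p["camera_from_world"];q=p["mtx"]@(T[:3,:3]@np.array(X)+T[:3,3]);return q[:2]/q[2]
def save(p,n,box=None,s=1):
    f=p["frame"][:,:,::-1]
    if box: f=f[box[1]:box[3],box[0]:box[2]]
    cv2.imwrite("pics/"+n,cv2.resize(f,None,fx=s,fy=s,interpolation=cv2.INTER_CUBIC))
E
python3 - <<'E'
from h import *
np.set_printoptions(precision=4,suppress=True)
Z=dict(press=0,wheel_axis=.175,handle=.175,board=.025,lip=.065,ink_bottle=0,dish=0,weight_bar=0,seal=0,brush=0,roller=0,jar=0)
ps={n:snapshot(n) for n in("scene","top")}
save(ps["scene"],"s1.png",(160,120,360,290),4);save(ps["top"],"t1.png",(190,120,350,240),5)
for t,z in Z.items():
    for n,p in ps.items():
        r=pinpoint(t,p)[:3]
        print(t,n,[(atz(p,x["uv"],z)[:2],round(x["conf"],2)) for x in r])
for n,p in ps.items():
    W=cloud(p); np.save(f"c_{n}.npy",W)
    m=(W[...,0]>.35)&(W[...,0]<.75)&(W[...,1]>-.3)&(W[...,1]<.3)
    for lo,hi in((.135,.155),(.165,.185),(.2,.3),(.028,.045),(.07,.09)):
        q=W[m&(W[...,2]>lo)&(W[...,2]<hi)]
        print(n,lo,len(q),q.mean(0) if len(q) else 0,q.min(0) if len(q) else 0,q.max(0) if len(q) else 0)
E
```

```text
press scene [(array([0.5619, 0.0678]), 0.93)]
press top [(array([0.561 , 0.0631]), 0.9), (array([0.5571, 0.0104]), 0.46)]
wheel_axis scene [(array([0.5452, 0.0686]), 0.64)]
wheel_axis top [(array([0.5644, 0.0705]), 0.57)]
handle scene [(array([0.5419, 0.1174]), 0.71), (array([0.5488, 0.0694]), 0.54)]
handle top [(array([0.5447, 0.1324]), 0.54)]
board scene [(array([0.5695, 0.0076]), 0.62)]
board top [(array([0.5577, 0.0186]), 0.72), (array([ 0.4038, -0.2992]), 0.39)]
lip scene [(array([ 0.5799, -0.1625]), 0.56)]
lip top [(array([ 0.575 , -0.1444]), 0.98)]
ink_bottle scene [(array([0.7765, 0.176 ]), 0.96), (array([0.5481, 0.0633]), 0.65), (array([0.4477, 0.4268]), 0.38)]
ink_bottle top [(array([0.7804, 0.1746]), 0.54)]
dish scene [(array([ 0.7905, -0.1162]), 0.92), (array([0.6389, 0.4439]), 0.59), (array([0.5271, 0.0394]), 0.57)]
dish top [(array([ 0.7977, -0.1157]), 0.98)]
weight_bar scene [(array([0.3542, 0.1389]), 0.65)]
weight_bar top [(array([0.3604, 0.148 ]), 0.58), (array([0.5891, 0.0803]), 0.23)]
seal scene []
seal top [(array([ 0.4068, -0.2961]), 0.58)]
brush scene [(array([ 
[... 576 characters left out ...]
 0.1849]
scene 0.2 129 [0.5375 0.1316 0.2243] [0.5247 0.1241 0.2002] [0.5474 0.146  0.2448]
scene 0.028 2196 [ 0.5858 -0.0512  0.035 ] [ 0.4175 -0.2994  0.028 ] [0.7499 0.1961 0.045 ]
scene 0.07 417 [ 0.5725 -0.0408  0.0774] [ 0.4628 -0.1556  0.07  ] [0.6598 0.0902 0.0897]
top 0.135 574 [0.5488 0.0709 0.1457] [0.4508 0.0386 0.1358] [0.6623 0.1004 0.1549]
top 0.165 658 [0.5567 0.0666 0.18  ] [ 0.4807 -0.0052  0.1673] [0.6307 0.145  0.185 ]
top 0.2 69 [0.5342 0.124  0.2317] [0.5206 0.0661 0.2001] [0.5674 0.145  0.2508]
top 0.028 2025 [ 0.5641 -0.044   0.0367] [ 0.396  -0.2958  0.028 ] [0.7497 0.1935 0.045 ]
top 0.07 133 [ 0.5937 -0.1058  0.0806] [ 0.5225 -0.1566  0.0705] [0.75   0.189  0.0897]
```

Run:
```python
from h import *
from scipy.optimize import least_squares
np.set_printoptions(precision=4,suppress=True)
for n in("scene","top"):
    W=np.load(f"c_{n}.npy").reshape(-1,3);W=W[~np.isnan(W[:,0])]
    c0=np.array([.56,.068])
    r=np.hypot(*(W[:,:2]-c0).T)
    q=W[(r>.06)&(r<.085)&(W[:,2]>.172)&(W[:,2]<.184)]
    f=least_squares(lambda a:np.hypot(q[:,0]-a[0],q[:,1]-a[1])-a[2],[.56,.068,.07],loss="soft_l1",f_scale=.003)
    print(n,"rim",f.x,len(q))
    h=W[(W[:,2]>.19)&(W[:,2]<.26)&(abs(W[:,0]-.535)<.03)&(abs(W[:,1]-.133)<.03)]
    f=least_squares(lambda a:np.hypot(h[:,0]-a[0],h[:,1]-a[1])-.011,[.538,.136],loss="soft_l1",f_scale=.003)
    print(" handle pts",len(h),h.mean(0),h.min(0),h.max(0),"fit",f.x)
    # rails
    q=W[(W[:,2]>.031)&(W[:,2]<.042)&(W[:,0]>.45)&(W[:,0]<.68)&(W[:,1]>-.21)&(W[:,1]<-.02)]
    rect=cv2.minAreaRect((q[:,:2]*1000).astype(np.float32));print(" rails",rect,len(q))
    q=W[(W[:,2]>.07)&(W[:,2]<.086)&(W[:,0]>.49)&(W[:,0]<.66)&(W[:,1]>-.19)&(W[:,1]<-.09)]
    rect=cv2.minAreaRect((q[:,:2]*1000).astype(np.float32));print(" lip",rect,len(q),q.mean(0))
    q=W[(W[:,2]>.138)&(W[:,2]<.152)&(W[:,0]>.43)&(W[:,0]<.7)&(W[:,1]>.02)&(W[:,1]<.12)]
    rect=cv2.minAreaRect((q[:,:2]*1000).astype(np.float32));print(" crosshead",rect,len(q),q.mean(0))
```

```text
scene rim [0.5621 0.0685 0.0693] 583
 handle pts 154 [0.5376 0.1315 0.2197] [0.5247 0.1233 0.1909] [0.5474 0.146  0.2448] fit [0.5331 0.1383]
 rails ((570.9186401367188, -101.90032958984375), (134.00184631347656, 172.59947204589844), 4.09912633895874) 1358
 lip ((574.9910888671875, -146.6514129638672), (101.53404998779297, 14.092729568481445), 4.985572338104248) 209 [ 0.5784 -0.148   0.0769]
 crosshead ((560.1633911132812, 69.98751831054688), (208.45205688476562, 52.71103286743164), 4.439107418060303) 364 [0.5965 0.0659 0.1431]
top rim [0.5565 0.0701 0.0693] 437
 handle pts 61 [0.5291 0.1347 0.2355] [0.5206 0.1249 0.1945] [0.5419 0.1456 0.2508] fit [0.5325 0.1352]
 rails ((570.327880859375, -103.20108032226562), (130.8941192626953, 171.63619995117188), 3.8767166137695312) 1228
 lip ((571.4327392578125, -147.4331817626953), (98.08738708496094, 12.595672607421875), 4.197320461273193) 108 [ 0.5708 -0.147   0.0801]
 crosshead ((556.7522583007812, 70.54963684082031), (209.65980529785156, 49.89788818359375), 4.119207382202148) 522 [0.5493 0.071  0.1452]
```

View pics/t1.png

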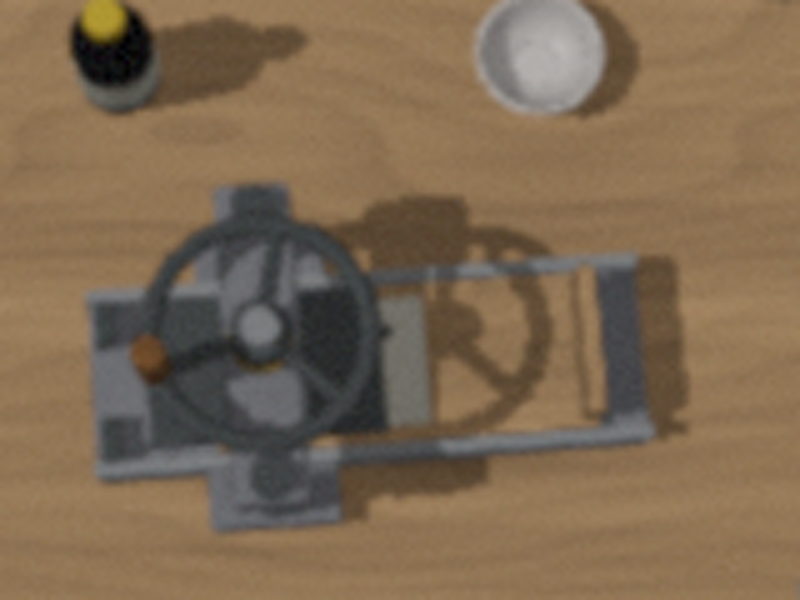

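View pics/s1.png

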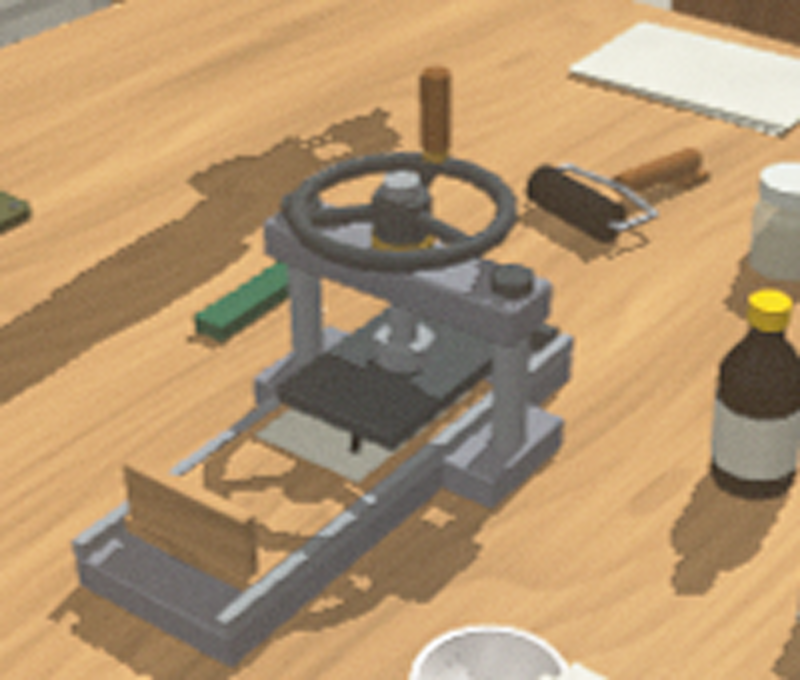

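```bash
cat >> h.py <<'E'
from scipy.spatial.transform import Rotation as Ro
def yaw(s):
    R=Ro.from_quat(s["eef_rot"]).as_matrix();return np.degrees(np.arctan2(R[1,0],R[0,0])),R
def plan(target,ty,n):
    s=get_state();y0,R=yaw(s);d=(np.array(target)-s["tool_pos"])/n
    dt=(y0-ty+180)%360-180
    print("now",s["clock"],s["tool_pos"].round(4),"yaw",round(y0,2),"q7",s["q"][6].round(2),"turn/row",round(dt/n,2))
    for i in range(n):
        a=np.radians(y0-dt/n*i);x=np.array([np.cos(a),np.sin(a),0]);y=np.array([np.sin(a),-np.cos(a),0])
        print(i,np.round([d@x,d@y,-d[2]],4))
E
python3 -c "
from h import *
plan([.50,.45,.33],57,5)"
```

```text
now 2.6 [0.1381 0.6096 0.2467] yaw 77.24 q7 -0.22 turn/row 4.05
0 [-0.0151  0.0776 -0.0167]
1 [-0.0096  0.0785 -0.0167]
2 [-0.0041  0.079  -0.0167]
3 [ 0.0015  0.0791 -0.0167]
4 [ 0.0071  0.0788 -0.0167]
```

```bash
python3 -m creep '[{"hand":0,"slide":[0,0.02,-0.04],"turn":0},{"hand":0,"slide":[-0.012,0.055,-0.04],"turn":4},{"hand":0,"slide":[-0.01,0.055,0],"turn":10},{"hand":0,"slide":[-0.01,0.055,0],"turn":10},{"hand":0,"slide":[0,0.055,0],"turn":10}]' 20; python3 -c "
from h import *
print(get_state()['opening'])
plan([.58,.10,.33],10,6)"
```

```text
clock: 3.22
tool_pos: [0.3436, 0.4903, 0.3232]
eef_rot: [0.931, 0.366, 0.0, -0.0]
contact_force: [0.4, 1.1, -0.3]
opening: 0.456
0.4560328598667816
now 3.225 [0.3436 0.4903 0.3232] yaw 42.9 q7 -0.32 turn/row 5.48
0 [-0.0154  0.0745 -0.0011]
1 [-0.0082  0.0756 -0.0011]
2 [-0.001   0.076  -0.0011]
3 [ 0.0063  0.0758 -0.0011]
4 [ 0.0135  0.0748 -0.0011]
5 [ 0.0206  0.0732 -0.0011]
```

```bash
python3 -m creep '[{"hand":0,"slide":[-0.012,0.06,0],"turn":5},{"hand":0,"slide":[-0.007,0.06,0],"turn":5},{"hand":0,"slide":[0,0.06,0],"turn":5},{"hand":0,"slide":[0.005,0.06,0],"turn":5},{"hand":0,"slide":[0.01,0.06,0],"turn":5}]'; python3 -c "
from h import *
plan([.588,-.215,.33],4.2,7)"
```

```text
clock: 3.85
tool_pos: [0.5056, 0.2348, 0.3232]
eef_rot: [0.988, 0.157, 0.0, -0.0]
contact_force: [0.5, 1.3, -0.2]
opening: 0.005
now 3.85 [0.5056 0.2348 0.3232] yaw 18.1 q7 -0.16 turn/row 1.99
0 [-0.0088  0.0647 -0.001 ]
1 [-0.0065  0.065  -0.001 ]
2 [-0.0043  0.0652 -0.001 ]
3 [-0.002   0.0653 -0.001 ]
4 [ 0.0003  0.0653 -0.001 ]
5 [ 0.0025  0.0653 -0.001 ]
6 [ 0.0048  0.0651 -0.001 ]
```

```bash
python3 -m creep '[{"hand":0,"slide":[-0.008,0.06,0],"turn":2},{"hand":0,"slide":[-0.006,0.062,0],"turn":2},{"hand":0,"slide":[-0.004,0.062,0],"turn":2},{"hand":0,"slide":[-0.002,0.062,0],"turn":2},{"hand":0,"slide":[0,0.062,0],"turn":2}]'; python3 -c "
from h import *
plan([.578,-.199,.30],4.2,3)"
```

```text
clock: 4.47
tool_pos: [0.5613, -0.0694, 0.3231]
eef_rot: [0.997, 0.071, 0.0, -0.0]
contact_force: [0.8, -0.1, 0.3]
opening: 0.005
now 4.475 [ 0.5613 -0.0694  0.3231] yaw 8.19 q7 0.26 turn/row 1.33
0 [-0.0006  0.0436  0.0077]
1 [0.0004 0.0436 0.0077]
2 [0.0014 0.0436 0.0077]
```

```bash
python3 -m creep '[{"hand":0,"slide":[0,0.043,0],"turn":1.4},{"hand":0,"slide":[0,0.043,0],"turn":1.3},{"hand":0,"slide":[0.001,0.043,0.02],"turn":1.3},{"hand":0,"slide":[0,0,0.05],"turn":0},{"hand":0,"slide":[0,0,0.05],"turn":0}]'
python3 - <<'E'
from h import *
plan([.578,-.199,.058],4.2,3)
p=snapshot("top");save(p,"t2.png",(190,120,390,270),4)
p=snapshot("scene");save(p,"s2.png",(110,90,360,290),3)
E
```

```text
clock: 5.1
tool_pos: [0.5778, -0.1963, 0.2019]
eef_rot: [0.999, 0.036, 0.001, 0.0]
contact_force: [-0.5, 0.4, -1.3]
opening: 0.007
now 5.1 [ 0.5778 -0.1963  0.2019] yaw 4.17 q7 0.43 turn/row -0.01
0 [0.     0.0009 0.048 ]
1 [0.     0.0009 0.048 ]
2 [0.     0.0009 0.048 ]
```

View pics/s2.png

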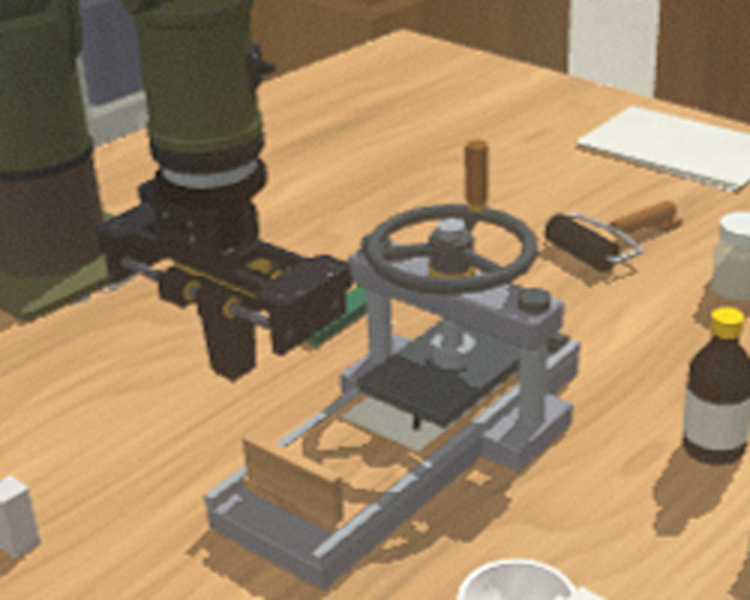

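View pics/t2.png

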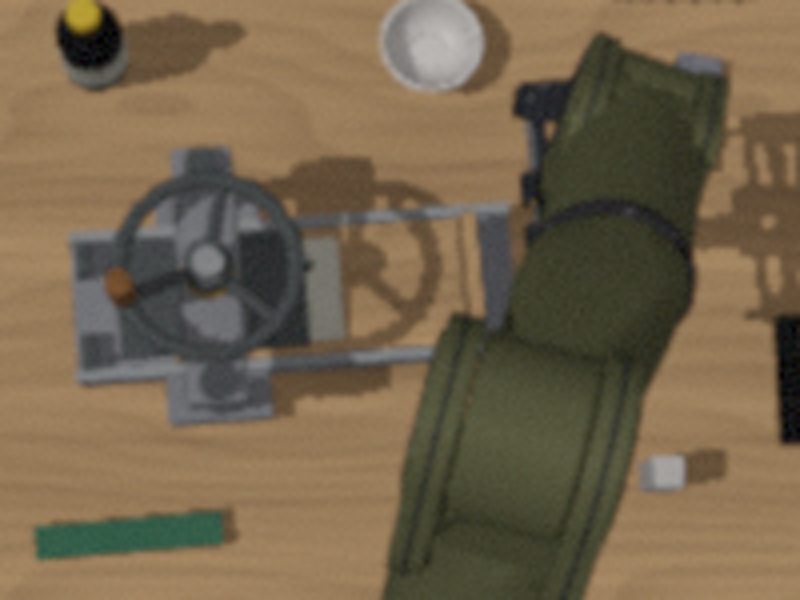

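The scene view shows the closed hand above the slot's outer end. The lip is at about (295,480) in the enlargement, and nothing lies below the hand. I'll descend and then approach the lip.

```bash
python3 -m creep '[{"hand":0,"slide":[0,0.001,0.05],"turn":0},{"hand":0,"slide":[0,0.001,0.05],"turn":0},{"hand":0,"slide":[0,0,0.04],"turn":0},{"hand":0,"slide":[0,0,0.004],"turn":0},{"hand":0,"slide":[0,-0.015,0],"turn":0}]'
python3 - <<'E'
from h import *
s=get_state();o=np.array([.558,.070]);a=np.radians(4.2)
print(s["tool_pos"],s["contact_force"],(s["tool_pos"][:2]-o)@[-np.sin(a),np.cos(a)],(s["tool_pos"][:2]-o)@[np.cos(a),np.sin(a)])
E
```

```text
clock: 5.82
tool_pos: [0.5779, -0.1841, 0.0609]
eef_rot: [0.999, 0.036, 0.002, 0.001]
contact_force: [-0.0, 1.1, 0.6]
opening: 0.005
[ 0.57794348 -0.18405718  0.06094429] [-0.03748756  1.06621125  0.60658409] -0.2548355266064819 0.001283228236344079
```

```bash
python3 -m creep '[{"hand":0,"slide":[0,-0.012,0],"turn":0},{"hand":0,"slide":[0,-0.008,0],"turn":0},{"hand":0,"slide":[0,-0.006,0],"turn":0},{"hand":0,"slide":[0,-0.01,0],"turn":0},{"hand":0,"slide":[0,-0.012,0],"turn":0}]';python3 -m creep '[{"hand":0,"slide":[0,-0.012,0],"turn":0},{"hand":0,"slide":[0,-0.008,0],"turn":0},{"hand":0,"slide":[0,-0.006,0],"turn":0},{"hand":0,"slide":[0,-0.003,0],"turn":0},{"hand":0,"slide":[0,0,0],"turn":0}]'
python3 - <<'E'
from h import *
s=get_state();o=np.array([.558,.070]);a=np.radians(4.2)
print(s["tool_pos"],s["contact_force"],(s["tool_pos"][:2]-o)@[-np.sin(a),np.cos(a)],(s["tool_pos"][:2]-o)@[np.cos(a),np.sin(a)])
E
```

```text
clock: 6.45
tool_pos: [0.5744, -0.1386, 0.0607]
eef_rot: [0.999, 0.035, 0.002, 0.003]
contact_force: [-0.2, -6.4, 4.7]
opening: 0.004
clock: 7.08
tool_pos: [0.5723, -0.1086, 0.0605]
eef_rot: [0.999, 0.036, 0.002, 0.002]
contact_force: [0.7, -5.7, 4.8]
opening: 0.007
[ 0.57230405 -0.10861727  0.06050539] [ 0.7240265  -5.67727693  4.83727008] -0.1791851946819948 0.0011840293984995514
```

```bash
python3 -m creep '[{"hand":0,"slide":[0,-0.003,0],"turn":0},{"hand":0,"slide":[0,-0.002,0],"turn":0},{"hand":0,"slide":[0,-0.002,0],"turn":0},{"hand":0,"slide":[0,0,0],"turn":0}]'
python3 - <<'E'
from h import *
s=get_state();o=np.array([.558,.070]);a=np.radians(4.2)
print(s["tool_pos"],s["contact_force"],(s["tool_pos"][:2]-o)@[-np.sin(a),np.cos(a)],(s["tool_pos"][:2]-o)@[np.cos(a),np.sin(a)])
p=snapshot("scene");save(p,"s3.png",(110,90,360,290),3)
E
```

```text
clock: 7.58
tool_pos: [0.5717, -0.102, 0.0605]
eef_rot: [0.999, 0.036, 0.002, 0.002]
contact_force: [-0.5, -6.3, 5.8]
opening: 0.009
[ 0.57166965 -0.10195231  0.06047524] [-0.52895822 -6.32330737  5.80236226] -0.17249166944848213 0.0010394642613278846
```

View pics/s3.png

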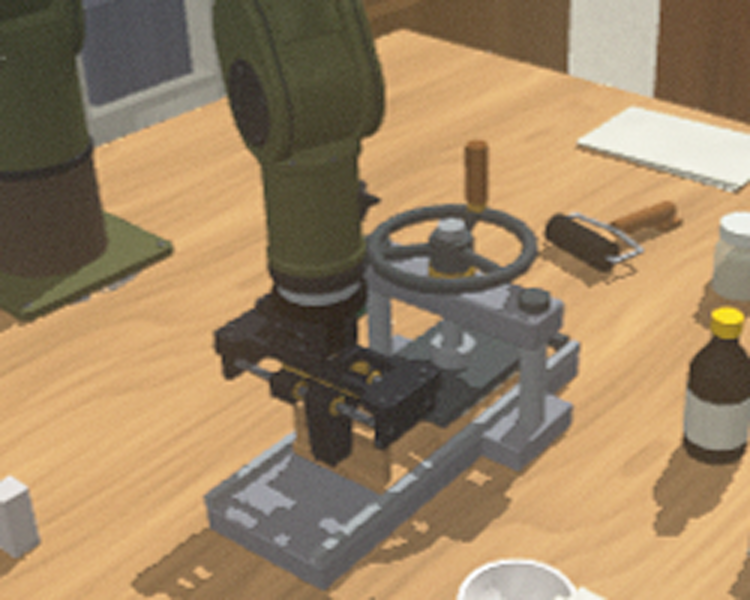

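The fingers are on the lip, the board has slid well in, and the wheel handle hasn't moved. I'll carry on in small steps until the force rises.

```bash
python3 -m creep '[{"hand":0,"slide":[0,-0.002,0],"turn":0},{"hand":0,"slide":[0,-0.0015,0],"turn":0},{"hand":0,"slide":[0,0,0],"turn":0}]';  python3 -m creep '[{"hand":0,"slide":[0,-0.0015,0],"turn":0},{"hand":0,"slide":[0,0,0],"turn":0}]'
```

```text
clock: 8.0
tool_pos: [0.5714, -0.0986, 0.0605]
eef_rot: [0.999, 0.036, 0.002, 0.002]
contact_force: [-0.6, -5.8, 5.5]
opening: 0.004
clock: 8.25
tool_pos: [0.5713, -0.0971, 0.0605]
eef_rot: [0.999, 0.036, 0.002, 0.002]
contact_force: [0.5, -5.6, 4.6]
opening: 0.003
```

```bash
python3 -m creep '[{"hand":0,"slide":[0,-0.0015,0],"turn":0},{"hand":0,"slide":[0,0,0],"turn":0}]'
```

```text
clock: 8.5
tool_pos: [0.5712, -0.0964, 0.0605]
eef_rot: [0.999, 0.035, 0.002, 0.003]
contact_force: [-0.4, -7.6, 3.9]
opening: 0.003
```

```bash
python3 -m creep '[{"hand":0,"slide":[0,-0.0015,0],"turn":0},{"hand":0,"slide":[0,0,0],"turn":0}]'
```

```text
clock: 8.75
tool_pos: [0.5713, -0.0964, 0.0605]
eef_rot: [0.999, 0.035, 0.002, 0.004]
contact_force: [0.0, -10.8, 4.3]
opening: 0.005
```

```bash
python3 -m creep '[{"hand":0,"slide":[0,-0.002,0],"turn":0},{"hand":0,"slide":[0,0,0],"turn":0}]'
```

```text
clock: 9.0
tool_pos: [0.5712, -0.0965, 0.0606]
eef_rot: [0.999, 0.034, 0.003, 0.005]
contact_force: [1.9, -13.5, 3.4]
opening: 0.011
```

It has stopped hard at tool y_press = -0.167, as predicted for home, with the force rising to 13 N. I'll back off and check.

```bash
python3 -m creep '[{"hand":0,"slide":[0,0.01,0],"turn":0},{"hand":0,"slide":[0,0.03,0],"turn":0},{"hand":0,"slide":[0,0.03,-0.04],"turn":0},{"hand":0,"slide":[0,0.03,-0.06],"turn":0},{"hand":0,"slide":[0,0.02,-0.06],"turn":0}]'
python3 - <<'E'
from h import *
p=snapshot("scene");save(p,"s4.png",(110,90,360,290),3)
p2=snapshot("top");save(p2,"t4.png",(190,120,350,240),5)
o=np.array([.558,.070]);a=np.radians(4.2)
for n,p in(("s",p),("t",p2)):
    W=cloud(p).reshape(-1,3)
    q=W[(W[:,2]>.07)&(W[:,2]<.086)&(W[:,0]>.49)&(W[:,0]<.66)&(W[:,1]>-.13)&(W[:,1]<-.04)]
    print(n,len(q),cv2.minAreaRect((q[:,:2]*1000).astype(np.float32)) if len(q)>5 else 0)
    y=(q[:,:2]-o)@[-np.sin(a),np.cos(a)];print(np.percentile(y,[1,50,99]))
    h=W[(W[:,2]>.19)&(W[:,2]<.26)&(abs(W[:,0]-.535)<.03)&(abs(W[:,1]-.133)<.03)];print(len(h),h.mean(0))
plan([.5,-.1,.33],4.2,4)
E
```

```text
clock: 9.62
tool_pos: [0.5776, -0.2068, 0.2156]
eef_rot: [0.999, 0.037, -0.001, -0.0]
contact_force: [0.9, 1.3, 0.1]
opening: 0.003
s 192 ((570.07421875, -79.51495361328125), (101.47095489501953, 16.353534698486328), 2.986299514770508)
[-0.15794677 -0.15335862 -0.14316135]
156 [0.53745616 0.13172999 0.21933297]
t 99 ((566.9235229492188, -80.93350982666016), (98.76283264160156, 12.417865753173828), 4.140653133392334)
[-0.15734826 -0.15112412 -0.14532087]
63 [0.52890249 0.13461149 0.23547314]
now 9.725 [ 0.5816 -0.2106  0.2211] yaw 4.02 q7 0.45 turn/row -0.05
0 [-0.0184 -0.029  -0.0272]
1 [-0.0184 -0.029  -0.0272]
2 [-0.0184 -0.029  -0.0272]
3 [-0.0183 -0.0291 -0.0272]
```

View pics/s4.png

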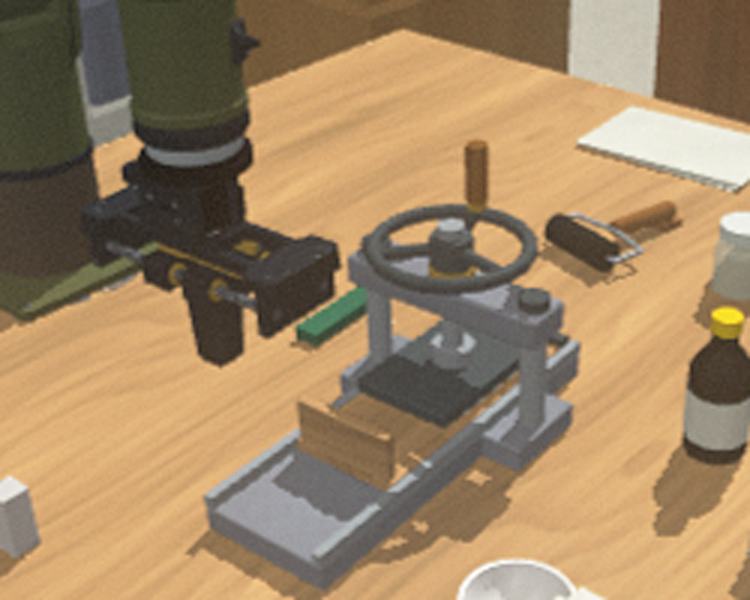

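Lip outer face is at y_press ≈ -0.1575, so the board is at about +0.0025, which is home. The handle hasn't moved. Next I'll go over to the handle, with the yaw radial at about 110°.

```bash
python3 -m creep '[{"hand":0,"slide":[0,0,-0.06],"turn":0},{"hand":0,"slide":[-0.016,-0.03,-0.05],"turn":-10},{"hand":0,"slide":[-0.02,-0.03,0],"turn":-10},{"hand":0,"slide":[-0.03,-0.025,0],"turn":-10},{"hand":0,"slide":[-0.01,-0.04,0],"turn":-10}]'; python3 -c "
from h import *
plan([.4958,.1219,.33],110,7)"
```

```text
clock: 10.35
tool_pos: [0.4628, -0.1147, 0.3237]
eef_rot: [0.925, 0.379, -0.001, -0.0]
contact_force: [0.1, 1.2, 0.6]
opening: 0.003
now 10.35 [ 0.4628 -0.1147  0.3237] yaw 44.54 q7 0.89 turn/row -9.35
0 [ 0.0271 -0.0208 -0.0009]
1 [ 0.0301 -0.0161 -0.0009]
2 [ 0.0323 -0.011  -0.0009]
3 [ 0.0337 -0.0056 -0.0009]
4 [ 0.0341 -0.0001 -0.0009]
5 [ 0.0337  0.0055 -0.0009]
6 [ 0.0323  0.0109 -0.0009]
```

```bash
python3 -m creep '[{"hand":0,"slide":[0.0271,-0.0208,0],"turn":-9.35},{"hand":0,"slide":[0.03,-0.016,0],"turn":-9.35},{"hand":0,"slide":[0.0323,-0.011,0],"turn":-9.35},{"hand":0,"slide":[0.0337,-0.0056,0],"turn":-9.35},{"hand":0,"slide":[0.0341,0,0],"turn":-9.35}]'; python3 -c "
from h import *
plan([.4958,.1219,.32],110,2)"
```

```text
clock: 10.98
tool_pos: [0.4887, 0.0553, 0.3237]
eef_rot: [0.699, 0.716, -0.0, -0.001]
contact_force: [0.8, 0.8, 0.4]
opening: 0.003
now 10.975 [0.4887 0.0553 0.3237] yaw 91.39 q7 1.22 turn/row -9.31
0 [0.0332 0.0044 0.0018]
1 [0.0321 0.0097 0.0018]
```

```bash
python3 -m creep '[{"hand":0,"slide":[0.0332,0.0044,0],"turn":-9.3},{"hand":0,"slide":[0.032,0.0097,0],"turn":-9.3},{"hand":0,"slide":[0,0,0.045],"turn":0},{"hand":0,"slide":[0,0,0.03],"turn":0},{"hand":0,"slide":[0,0,0.0],"turn":0}]'
python3 - <<'E'
from h import *
p=snapshot("scene");save(p,"s5.png",(160,40,360,210),4)
plan([.4958,.1219,.213],110,2)
E
```

```text
clock: 11.6
tool_pos: [0.4949, 0.12, 0.2471]
eef_rot: [0.576, 0.818, -0.002, -0.002]
contact_force: [0.0, -0.0, -0.4]
opening: 0.005
now 11.65 [0.4962 0.1203 0.2487] yaw 109.66 q7 1.3 turn/row -0.17
0 [0.0008 0.0001 0.0178]
1 [0.0008 0.0001 0.0178]
```

View pics/s5.png

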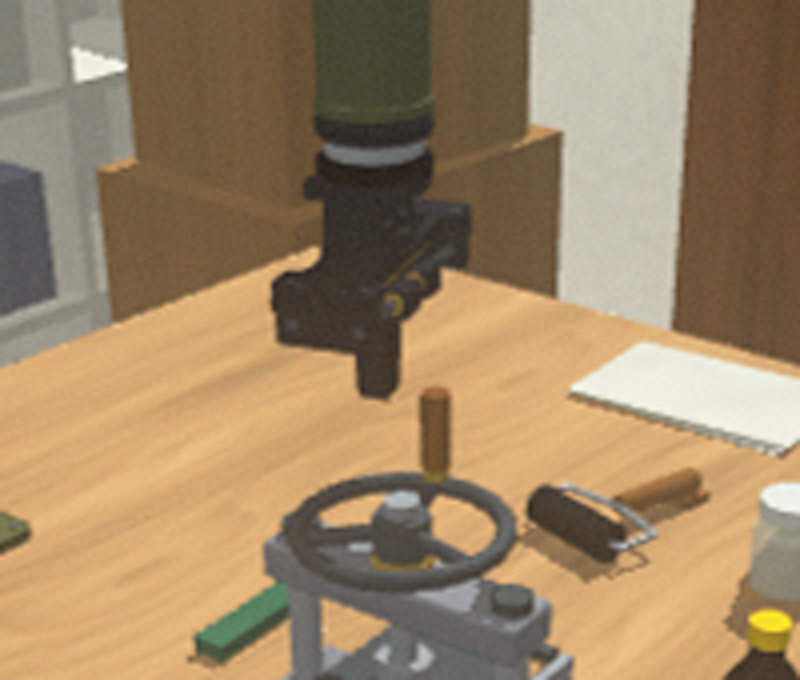

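The hand is level beside the handle at (435,430) in the view, with a clear gap. I'll descend and approach.

```bash
cat >> h.py <<'E'
AX=np.array([.5575,.070])
def st(sgn=1,off=.020):
    # predicted handle angle from the tool's face: tool = axis + 70 r + off*t (+ e*r)
    s=get_state();y0,R=yaw(s);v=s["tool_pos"][:2]-AX;x=R[:2,0]*sgn;y=R[:2,1]*sgn
    print("t",round(s["clock"],2),"z",s["tool_pos"][2].round(4),"rad(want .070)",(v@x).round(4),"tang lag(want -.020)",(v@y).round(4),"yaw",round(y0,1),"q",s["q"].round(2),"F radial,push",(s["contact_force"][:2]@x).round(1),(s["contact_force"][:2]@y).round(1))
E
python3 -m creep '[{"hand":0,"slide":[0.001,0,0.02],"turn":0},{"hand":0,"slide":[0,0,0.015],"turn":0},{"hand":0,"slide":[0,0.008,0],"turn":0},{"hand":0,"slide":[0,0.006,0],"turn":0},{"hand":0,"slide":[0,0,0],"turn":0}]'; python3 -c "
from h import *
st()"
```

```text
clock: 12.28
tool_pos: [0.5114, 0.1261, 0.2151]
eef_rot: [0.577, 0.817, 0.001, 0.001]
contact_force: [0.2, -0.2, 0.3]
opening: 0.001
t 12.28 z 0.2151 rad(want .070) 0.0684 tang lag(want -.020) -0.0247 yaw 109.6 q [-0.12  0.62 -0.33  1.89  0.3   0.68  1.28] F radial,push -0.3 0.2
```

```bash
python3 -m creep '[{"hand":0,"slide":[0.001,0.003,0],"turn":0},{"hand":0,"slide":[0,0.003,0],"turn":0},{"hand":0,"slide":[0.001,0.005,0],"turn":4},{"hand":0,"slide":[0.0015,0.0075,0],"turn":6},{"hand":0,"slide":[0.0021,0.01,0],"turn":8}]'; python3 -c "
from h import *
st()"
```

```text
clock: 12.9
tool_pos: [0.5348, 0.1385, 0.214]
eef_rot: [0.699, 0.716, -0.001, -0.001]
contact_force: [-4.0, 0.4, 1.0]
opening: 0.005
t 12.9 z 0.214 rad(want .070) 0.0691 tang lag(want -.020) -0.0211 yaw 91.4 q [-0.19  0.64 -0.24  1.82  0.22  0.71  1.04] F radial,push 0.5 -3.9
```

```bash
python3 -m creep '[{"hand":0,"slide":[0.0021,0.0099,0],"turn":8},{"hand":0,"slide":[0.0021,0.0099,0],"turn":8},{"hand":0,"slide":[0.0021,0.0099,0],"turn":8},{"hand":0,"slide":[0.0021,0.0099,0],"turn":8},{"hand":0,"slide":[0.0021,0.0099,0],"turn":8}]'
python3 - <<'E'
from h import *
st()
p=snapshot("scene");save(p,"s6.png",(160,40,360,210),4)
E
```

```text
clock: 13.52
tool_pos: [0.5848, 0.1377, 0.214]
eef_rot: [0.901, 0.434, -0.001, -0.001]
contact_force: [-3.2, 2.1, 1.4]
opening: 0.002
t 13.53 z 0.214 rad(want .070) 0.0699 tang lag(want -.020) -0.0209 yaw 51.4 q [-0.29  0.69 -0.03  1.68  0.03  0.77  0.56] F radial,push -0.4 -3.8
```

View pics/s6.png

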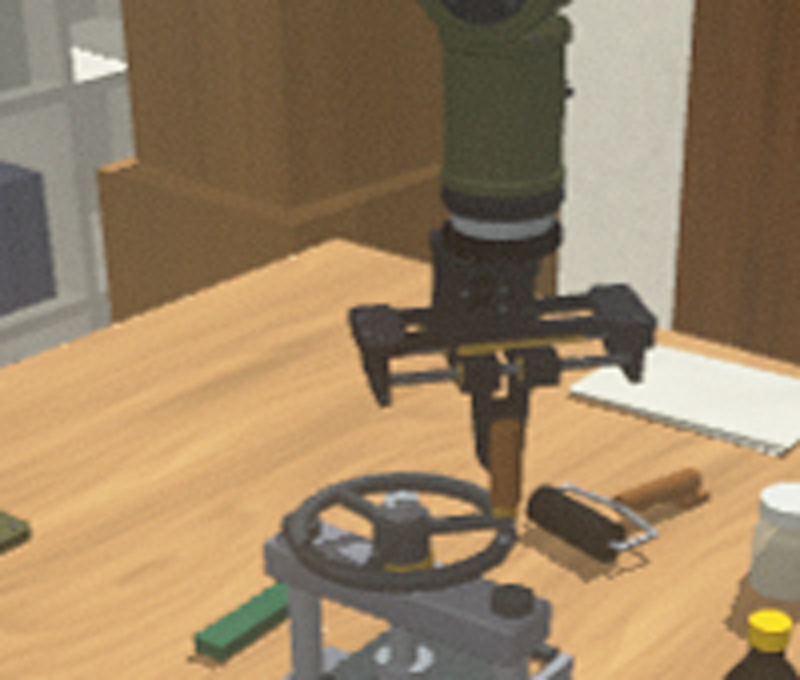

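The handle stands at (508,465) against the fingers, below the gripper body, and the wheel is following. I'll continue.

```bash
python3 -m creep '[{"hand":0,"slide":[0.0021,0.01,0],"turn":8},{"hand":0,"slide":[0.0021,0.01,0],"turn":8},{"hand":0,"slide":[0.0021,0.01,0],"turn":8},{"hand":0,"slide":[0.0021,0.01,0],"turn":8},{"hand":0,"slide":[0.0021,0.01,0],"turn":8}]'
python3 - <<'E'
from h import *
st()
E
python3 -m creep '[{"hand":0,"slide":[0.0021,0.0099,0],"turn":8},{"hand":0,"slide":[0.0021,0.0099,0],"turn":8},{"hand":0,"slide":[0.0021,0.0099,0],"turn":8},{"hand":0,"slide":[0.0021,0.0099,0],"turn":8},{"hand":0,"slide":[0.0021,0.0099,0],"turn":8}]'
python3 - <<'E'
from h import *
st()
p=snapshot("scene");save(p,"s7.png",(160,40,360,210),4)
E
```

```text
clock: 14.2
tool_pos: [0.6223, 0.1044, 0.214]
eef_rot: [0.995, 0.101, -0.0, -0.001]
contact_force: [-0.9, 3.4, -0.1]
opening: 0.004
t 14.2 z 0.214 rad(want .070) 0.0703 tang lag(want -.020) -0.0207 yaw 11.6 q [-0.33  0.74  0.17  1.59 -0.16  0.82  0.1 ] F radial,push -0.2 -3.5
clock: 14.82
tool_pos: [0.6297, 0.055, 0.214]
eef_rot: [0.969, -0.246, 0.0, -0.001]
contact_force: [1.6, 3.4, -0.7]
opening: 0.005
t 14.82 z 0.214 rad(want .070) 0.0706 tang lag(want -.020) -0.0213 yaw -28.5 q [-0.35  0.76  0.36  1.6  -0.34  0.84 -0.35] F radial,push -0.2 -3.7
```

View pics/s7.png

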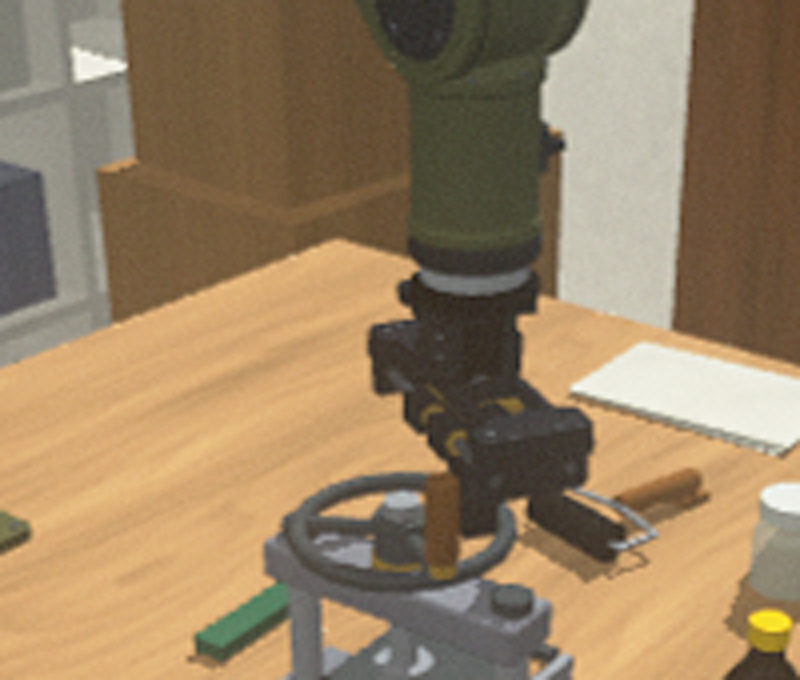

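```bash
python3 -m creep '[{"hand":0,"slide":[0.0018,0.0102,0],"turn":8},{"hand":0,"slide":[0.002,0.01,0],"turn":8},{"hand":0,"slide":[0.002,0.01,0],"turn":8},{"hand":0,"slide":[0.002,0.01,0],"turn":8},{"hand":0,"slide":[0.0021,0.0099,0],"turn":8}]'
python3 - <<'E'
from h import *
st()
E
```

```text
clock: 15.5
tool_pos: [0.6028, 0.012, 0.2141]
eef_rot: [0.827, -0.562, 0.001, -0.001]
contact_force: [3.6, 1.9, -3.0]
opening: 0.007
t 15.5 z 0.2141 rad(want .070) 0.0706 tang lag(want -.020) -0.0207 yaw -68.4 q [-0.4   0.76  0.55  1.69 -0.52  0.83 -0.81] F radial,push -0.5 -4.0
```

```bash
python3 -m creep '[{"hand":0,"slide":[0.002,0.0099,0],"turn":8},{"hand":0,"slide":[0.002,0.0099,0],"turn":8},{"hand":0,"slide":[0.002,0.0099,0],"turn":8},{"hand":0,"slide":[0.0021,0.0099,0],"turn":8},{"hand":0,"slide":[0.0021,0.0099,0],"turn":8}]'
python3 - <<'E'
from h import *
st()
E
```

```text
clock: 16.12
tool_pos: [0.5554, -0.0041, 0.2142]
eef_rot: [-0.585, 0.811, -0.001, 0.001]
contact_force: [2.7, -0.9, -3.4]
opening: 0.005
t 16.12 z 0.2142 rad(want .070) 0.071 tang lag(want -.020) -0.0215 yaw -108.4 q [-0.49  0.76  0.75  1.84 -0.7   0.82 -1.27] F radial,push 0.1 -2.8
```

```bash
python3 -m creep '[{"hand":0,"slide":[0.002,0.01,0],"turn":8},{"hand":0,"slide":[0.002,0.01,0],"turn":8},{"hand":0,"slide":[0.0015,0.007,0],"turn":6},{"hand":0,"slide":[0,0,0],"turn":0}]'
python3 - <<'E'
from h import *
st()
E
```

```text
clock: 16.62
tool_pos: [0.5276, 0.003, 0.2141]
eef_rot: [-0.421, 0.907, -0.0, -0.0]
contact_force: [1.1, -1.0, 0.4]
opening: 0.002
t 16.62 z 0.2141 rad(want .070) 0.0705 tang lag(want -.020) -0.0204 yaw -130.2 q [-0.57  0.77  0.86  1.92 -0.79  0.83 -1.55] F radial,push 0.1 -1.5
```

```bash
python3 -m creep '[{"hand":0,"slide":[0,-0.015,0],"turn":0},{"hand":0,"slide":[0,0,-0.04],"turn":0},{"hand":0,"slide":[0,0,-0.04],"turn":0},{"hand":0,"slide":[0,0,-0.01],"turn":-10},{"hand":0,"slide":[0,0,0],"turn":-10.6}]'
python3 -m creep '[{"hand":0,"slide":[0,0,0],"turn":-10.6},{"hand":0,"slide":[0,0,0],"turn":-10.6},{"hand":0,"slide":[0,0,0],"turn":-10.6},{"hand":0,"slide":[0,0,0],"turn":-10.6},{"hand":0,"slide":[0,0,0],"turn":-10.6}]'
python3 -m creep '[{"hand":0,"slide":[0,0,0],"turn":-10.6},{"hand":0,"slide":[0,0,0],"turn":-10.6},{"hand":0,"slide":[0,0,0],"turn":-10.6},{"hand":0,"slide":[0,0,0],"turn":-10.6},{"hand":0,"slide":[0,0,0],"turn":-10.6}]'
python3 - <<'E'
from h import *
st()
p=snapshot("scene");save(p,"s8.png",(160,40,360,210),4)
p2=snapshot("top");save(p2,"t8.png",(190,120,350,240),5)
W=cloud(p).reshape(-1,3)
h=W[(W[:,2]>.19)&(W[:,2]<.25)&(np.hypot(W[:,0]-.5125,W[:,1]-.0164)<.03)];print(len(h),h.mean(0),h.min(0),h.max(0))
plan([.5393,-.0061,.30],50,4)
E
```

```text
clock: 17.25
tool_pos: [0.5404, -0.0077, 0.3054]
eef_rot: [-0.578, 0.816, -0.001, 0.001]
contact_force: [0.2, -0.9, -0.2]
opening: 0.005
clock: 17.88
tool_pos: [0.5399, -0.0076, 0.3044]
eef_rot: [0.881, -0.472, 0.0, 0.0]
contact_force: [0.2, -0.2, -0.1]
opening: 0.006
clock: 18.5
tool_pos: [0.5399, -0.0077, 0.3044]
eef_rot: [1.0, -0.03, 0.0, 0.0]
contact_force: [0.4, -1.3, 0.2]
opening: 0.004
t 18.5 z 0.3044 rad(want .070) -0.013 tang lag(want -.020) 0.0786 yaw -3.4 q [-0.26  0.52  0.3   1.76 -0.19  0.89  0.07] F radial,push 0.4 1.3
172 [0.52010454 0.01258319 0.22009581] [0.50334519 0.00481673 0.19023855] [0.52683323 0.02748438 0.2454624 ]
now 18.6 [ 0.5398 -0.0077  0.3044] yaw -3.76 q7 0.06 turn/row -13.44
0 [-0.0002 -0.0004  0.0011]
1 [-0.0001 -0.0004  0.0011]
2 [ 0.     -0.0004  0.0011]
3 [ 0.0001 -0.0004  0.0011]
```

View pics/s8.png

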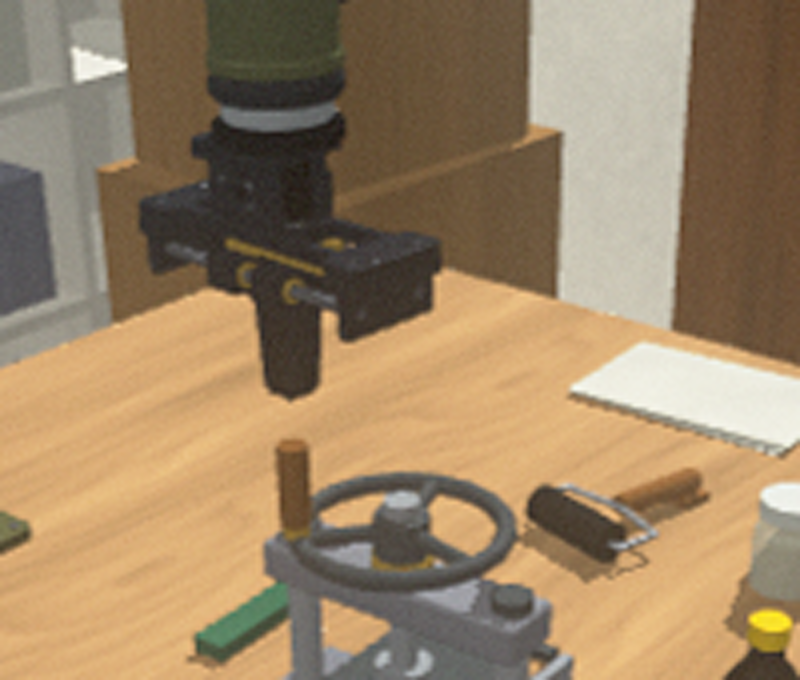

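The handle now stands at (292,485) in the view, about 240° round. I'll finish the re-orientation and descend behind it.

```bash
python3 -m creep '[{"hand":0,"slide":[0,0,0],"turn":-10.6},{"hand":0,"slide":[0,0,0],"turn":-10.6},{"hand":0,"slide":[0,0,0],"turn":-10.6},{"hand":0,"slide":[0,0,0],"turn":-10.6},{"hand":0,"slide":[0,0,0],"turn":-10.6}]'
python3 - <<'E'
from h import *
st(-1)
plan([.5393,-.0061,.213],50,3)
E
```

```text
clock: 19.23
tool_pos: [0.5396, -0.0074, 0.3042]
eef_rot: [0.909, 0.417, 0.0, 0.0]
contact_force: [0.6, -0.3, -0.4]
opening: 0.002
t 19.23 z 0.3042 rad(want .070) 0.0704 tang lag(want -.020) -0.0368 yaw 49.3 q [-0.09  0.5   0.03  1.76 -0.02  0.88  0.81] F radial,push -0.1 -0.6
now 19.225 [ 0.5396 -0.0074  0.3042] yaw 49.33 q7 0.81 turn/row -0.22
0 [ 0.0003 -0.0003  0.0304]
1 [ 0.0003 -0.0003  0.0304]
2 [ 0.0003 -0.0003  0.0304]
```

Gap is about 16 mm. I'll descend 90 mm, then push along tool -y.

```bash
python3 -m creep '[{"hand":0,"slide":[0,0,0.045],"turn":0},{"hand":0,"slide":[0,0,0.035],"turn":0},{"hand":0,"slide":[0,0,0.01],"turn":0},{"hand":0,"slide":[0,-0.008,0],"turn":0},{"hand":0,"slide":[0,-0.004,0],"turn":0}]'
python3 - <<'E'
from h import *
st(-1)
E
```

```text
clock: 19.85
tool_pos: [0.5304, 0.0017, 0.2153]
eef_rot: [0.909, 0.416, 0.001, 0.0]
contact_force: [-0.6, 0.2, -0.0]
opening: 0.007
t 19.85 z 0.2153 rad(want .070) 0.0694 tang lag(want -.020) -0.0242 yaw 49.2 q [-0.1   0.61  0.02  1.89 -0.02  0.64  0.79] F radial,push 0.3 0.6
```

```bash
python3 -m creep '[{"hand":0,"slide":[-0.0005,-0.003,0],"turn":0},{"hand":0,"slide":[-0.001,-0.005,0],"turn":4},{"hand":0,"slide":[-0.0018,-0.0075,0],"turn":6},{"hand":0,"slide":[-0.0021,-0.0099,0],"turn":8},{"hand":0,"slide":[-0.0021,-0.0099,0],"turn":8}]'
python3 - <<'E'
from h import *
st(-1)
E
```

```text
clock: 20.48
tool_pos: [0.5027, 0.0217, 0.2153]
eef_rot: [0.98, 0.198, 0.002, 0.001]
contact_force: [1.2, -3.8, 0.2]
opening: 0.006
t 20.48 z 0.2153 rad(want .070) 0.0693 tang lag(want -.020) -0.0233 yaw 22.8 q [-0.24  0.58  0.16  1.98 -0.16  0.59  0.43] F radial,push 0.4 -3.9
```

```bash
python3 -m creep '[{"hand":0,"slide":[-0.0023,-0.011,0],"turn":8},{"hand":0,"slide":[-0.0022,-0.0105,0],"turn":8},{"hand":0,"slide":[-0.0021,-0.0105,0],"turn":8},{"hand":0,"slide":[-0.0021,-0.01,0],"turn":8},{"hand":0,"slide":[-0.0021,-0.01,0],"turn":8}]'
python3 - <<'E'
from h import *
st(-1)
E
python3 -m creep '[{"hand":0,"slide":[-0.0021,-0.01,0],"turn":8},{"hand":0,"slide":[-0.0021,-0.01,0],"turn":8},{"hand":0,"slide":[-0.002,-0.01,0],"turn":8},{"hand":0,"slide":[0,0,0],"turn":0}]'
python3 - <<'E'
from h import *
st(-1)
p=snapshot("scene");save(p,"s9.png",(160,40,360,210),4)
W=cloud(p).reshape(-1,3)
for z0,z1 in((.19,.25),):
    h=W[(W[:,2]>z0)&(W[:,2]<z1)&(np.hypot(W[:,0]-.50,W[:,1]-.11)<.06)];print(len(h),h.mean(0),h.min(0),h.max(0))
E
```

```text
clock: 21.1
tool_pos: [0.4844, 0.0712, 0.2151]
eef_rot: [0.989, -0.149, 0.001, 0.0]
contact_force: [-0.3, -3.2, 2.7]
opening: 0.003
t 21.1 z 0.2151 rad(want .070) 0.0702 tang lag(want -.020) -0.0204 yaw -17.2 q [-0.48  0.6   0.38  2.02 -0.38  0.59 -0.14] F radial,push -0.6 -3.2
clock: 21.6
tool_pos: [0.4915, 0.1026, 0.2146]
eef_rot: [0.938, -0.347, 0.0, -0.0]
contact_force: [0.3, 0.1, -0.0]
opening: 0.005
t 21.6 z 0.2146 rad(want .070) 0.0713 tang lag(want -.020) -0.0183 yaw -40.7 q [-0.61  0.64  0.51  1.99 -0.51  0.64 -0.48] F radial,push -0.2 0.3
190 [0.50880602 0.10560517 0.21557508] [0.47938836 0.07754394 0.19050831] [0.5462866  0.12736567 0.23890653]
```

View pics/s9.png

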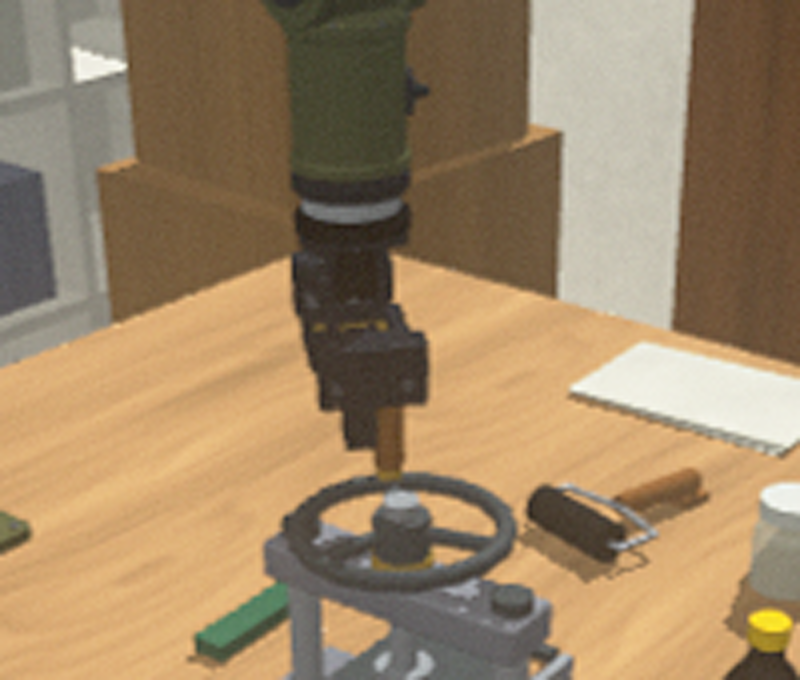

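```bash
python3 -m creep '[{"hand":0,"slide":[-0.001,-0.0075,0],"turn":7},{"hand":0,"slide":[-0.0015,-0.0087,0],"turn":7},{"hand":0,"slide":[-0.0015,-0.0075,0],"turn":6},{"hand":0,"slide":[0,0,0],"turn":0}]'
python3 - <<'E'
from h import *
st(-1)
p=snapshot("scene")
a=p["frame"][:,:,::-1]
b=cv2.imread("pics/scene0.png")
f=np.hstack([b[110:180,225:315],a[110:180,225:315]])
cv2.imwrite("pics/cmp1.png",cv2.resize(f,None,fx=4.4,fy=4.4,interpolation=cv2.INTER_CUBIC))
E
```

```text
clock: 22.15
tool_pos: [0.5061, 0.1207, 0.2142]
eef_rot: [0.863, -0.505, 0.0, -0.0]
contact_force: [-0.5, -0.2, -0.1]
opening: 0.01
t 22.15 z 0.2142 rad(want .070) 0.0694 tang lag(want -.020) -0.0199 yaw -60.6 q [-0.69  0.68  0.63  1.94 -0.6   0.71 -0.76] F radial,push 0.1 -0.5
```

View pics/cmp1.png

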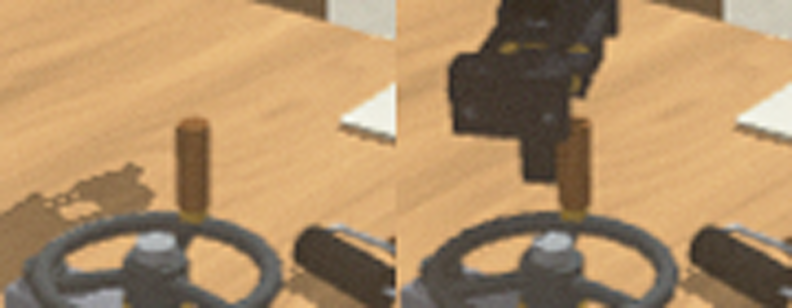

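The handle is at 177 px, against 193 px at the start, so about 9° remains. That agrees with the tool geometry.

```bash
python3 -m creep '[{"hand":0,"slide":[-0.0013,-0.0055,0],"turn":4.5},{"hand":0,"slide":[-0.0013,-0.0055,0],"turn":4.5},{"hand":0,"slide":[0,0,0],"turn":0},{"hand":0,"slide":[0,0.01,0],"turn":0},{"hand":0,"slide":[0,0.01,0],"turn":0}]'
python3 - <<'E'
from h import *
st(-1)
p=snapshot("scene")
a=p["frame"][:,:,::-1]
b=cv2.imread("pics/scene0.png")
f=np.hstack([b[110:180,225:315],a[110:180,225:315]])
cv2.imwrite("pics/cmp2.png",cv2.resize(f,None,fx=4.4,fy=4.4,interpolation=cv2.INTER_CUBIC))
W=cloud(p).reshape(-1,3)
h=W[(W[:,2]>.19)&(W[:,2]<.26)&(abs(W[:,0]-.540)<.022)&(abs(W[:,1]-.133)<.03)];print(len(h),h.mean(0),h.min(0),h.max(0))
E
```

```text
clock: 22.82
tool_pos: [0.4954, 0.1204, 0.2142]
eef_rot: [0.82, -0.572, 0.0, -0.0]
contact_force: [-0.4, 0.3, 0.1]
opening: 0.005
t 22.82 z 0.2142 rad(want .070) 0.0688 tang lag(want -.020) -0.0408 yaw -69.8 q [-0.72  0.69  0.67  1.97 -0.65  0.71 -0.87] F radial,push 0.5 -0.3
159 [0.53986461 0.13278946 0.21942558] [0.52752616 0.12537238 0.19042471] [0.54808471 0.14678099 0.2443258 ]
```

View pics/cmp2.png

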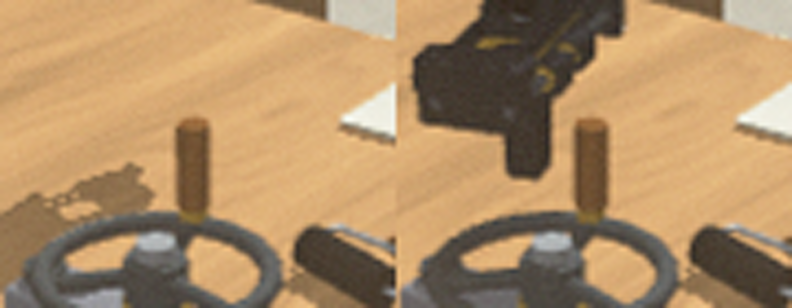

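The handle is back at its starting pixel, and the depth data agree to about 2.6 mm. I'll move clear and make the final checks.

```bash
python3 -m creep '[{"hand":0,"slide":[0,0.02,0],"turn":0},{"hand":0,"slide":[0,0.01,-0.05],"turn":0},{"hand":0,"slide":[0,0.01,-0.05],"turn":0},{"hand":0,"slide":[0.0,0,-0.02],"turn":0},{"hand":0,"slide":[0,0,0],"turn":0}]'
python3 - <<'E'
from h import *
np.set_printoptions(precision=4,suppress=True)
st(-1)
p=snapshot("scene");save(p,"s10.png");p2=snapshot("top");save(p2,"t10.png")
o=np.array([.558,.070]);a=np.radians(4.2)
for n,P in(("scene",p),("top",p2)):
    W=cloud(P).reshape(-1,3);W0=np.load(f"c_{n}.npy").reshape(-1,3)
    q=W[(W[:,2]>.07)&(W[:,2]<.086)&(W[:,0]>.49)&(W[:,0]<.66)&(W[:,1]>-.13)&(W[:,1]<-.04)]
    if len(q): print(n,"lip y",np.percentile((q[:,:2]-o)@[-np.sin(a),np.cos(a)],[1,50,99]))
    for w in(W0,W):
        h=w[(w[:,2]>.19)&(w[:,2]<.26)&(abs(w[:,0]-.535)<.03)&(abs(w[:,1]-.133)<.03)];print(" handle",len(h),h.mean(0))
for t,P in(("ink_bottle",p),("dish",p),("weight_bar",p),("brush",p),("roller",p2),("jar",p),("seal",p2)):
    print(t,[(atz(P,x["uv"],0)[:2],round(x["conf"],2)) for x in pinpoint(t,P)[:2]])
E
```

```text
clock: 23.5
tool_pos: [0.459, 0.1072, 0.3353]
eef_rot: [0.82, -0.572, 0.001, -0.002]
contact_force: [-0.3, 0.0, -0.5]
opening: 0.005
t 23.5 z 0.3353 rad(want .070) 0.0689 tang lag(want -.020) -0.0795 yaw -69.8 q [-0.87  0.48  0.86  1.92 -0.45  0.94 -1.01] F radial,push 0.1 -0.3
scene lip y [-0.1572 -0.1536 -0.1443]
 handle 154 [0.5376 0.1315 0.2197]
 handle 159 [0.5399 0.1328 0.2191]
top lip y [-0.1575 -0.1512 -0.1451]
 handle 61 [0.5291 0.1347 0.2355]
 handle 0 [nan nan nan]
ink_bottle [(array([0.7817, 0.1637]), 0.92)]
dish [(array([ 0.7891, -0.1234]), 0.76)]
weight_bar [(array([0.3591, 0.1317]), 0.73), (array([ 0.4075, -0.3044]), 0.72)]
brush [(array([ 0.6688, -0.3434]), 0.64)]
roller [(array([0.4642, 0.3888]), 0.57)]
jar [(array([0.6447, 0.4327]), 0.67)]
seal [(array([ 0.4082, -0.2903]), 0.56)]<stdin>:11: RuntimeWarning: Mean of empty slice.
  ret = um.true_divide(
```

View pics/s10.png

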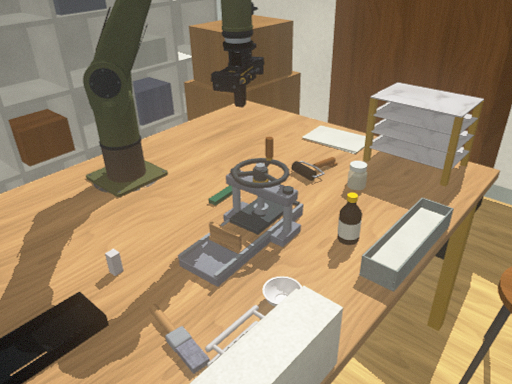

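View pics/t10.png

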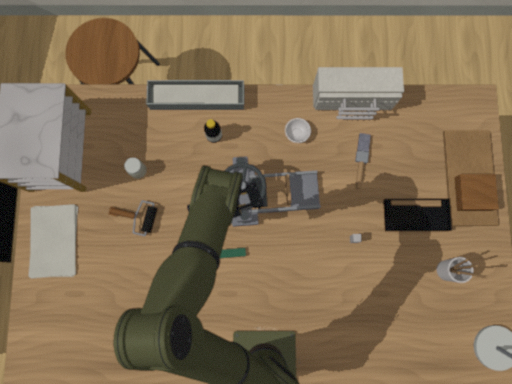

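The hand is clear. The handle is at (269,147) in the scene view, where it started, the lip is home at (226,235), and the other things sit at the same pixels as before.

```bash
python3 -c "
from plant import *
print(finish_job())"
```

```text
the job is handed in; nothing more can be done
None
```

The board is fully home, the wheel has made one full clockwise turn, and the job is handed in. It used about 24 s of the 67 s; no verdict was reported.

- **Board:** I pushed it about 66 mm by the lip with the closed fingertips until it stopped hard against the stops, with the force rising to 13 N. Both cameras put the lip's outer face at y ≈ -0.157 m in the press frame. That puts the board at about +0.0025 m, against 0.002 m for fully home, and it was still there after the wheel work.
- **Wheel:** I pushed the handle with the closed fingers' face in two strokes, about 240° and then 120°, with the hand lifted and turned round in between. The force readings taken along the way were about 4 N.
- **Handle position:** The scene camera put the handle about 2.6 mm from where it began.
- **Hand and other things:** The hand ended clear of everything, with readings near zero force. The other things look the same in the before and after pictures. Their network positions differ from the starting ones by at most about 12 mm, which I take as network scatter.

One check failed: the top camera could not confirm the handle's final position, because the arm hid it. That rests on the scene camera and the tool position.

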